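# Level the speaker shelf with a spirit level

### The job

First lay the spirit level upright on the little wooden shelf, lengthwise, and let go of it; then turn the black knob of the shelf's levelling foot until the bubble is centred between its two rings. Then press the level firmly but not hard down on the shelf and finish like that, still pressing it with the bubble centred: do not let go at the end. Set the level down gently, do not drop it, and leave the candle, the mug and the bowl where they stand.

Things in the scene. Friction and masses are not known exactly. Their poses are not given: they have to be found in the camera images.
- level: spirit level: aluminium bar 150 mm long (its x), 24 wide (y), 40 high (z), about 0.25 kg, standing on its long base on the table. Origin at its centre, 20 mm above its base. The middle 56 mm of its top is a window: a greenish vial along x with a white bubble and two black rings. The solid 47 mm at either end reach full height and can be pressed on.
- bubble (a joint): place of the white bubble (20 mm long) in the vial, in m along the level's own +x from the middle: 0 is centred, limits 0.018 either way. It drifts to the HIGHER end, 0.40 mm per milliradian of tilt along x, and needs about 1.5 s to settle. With the level lengthwise on the shelf it moves 4.8 mm per radian of knob turn.
- board: the shelf's board, three pale wooden slats, 170 (its x) by 300 (its y) by 18 mm (z), top about 58 mm above the table. It hinges about its x; only the knob moves it, a press does not. Its +y end is carried by the levelling foot and starts low by 0.7 to 1.8 degrees. Origin on the hinge line, at the underside, half-way across x: the board spans y -80 to +220 mm, z 0 to 18 mm.
- lay_spot (a point): point on the board's top, on its lengthwise middle line, 15 mm from the hinge towards the knob: a good place for the middle of the level's base, the level lying along the board's y, either way round. Axes as the board's. The level's end is then 95 mm from the knob's axis.
- knob_grip (a point): centre of the levelling foot's knob: upright ribbed black round knob, 36 mm diameter, 30 high, over the board 185 mm from the hinge, this point 85 mm above the table, 27 over the level board. It turns about the vertical at a fixed height, is stiff (0.12 N m) and stays put. CLOCKWISE from above raises the board there, 2.2 mm per radian; level is 1.1 to 2.6 radians clockwise from the start.
- candle: bystander: off-white pillar candle, 68 mm diameter, 110 mm high, origin at the underside
- mug: bystander: white mug, 84 mm diameter, 85 mm high, origin at the underside
- bowl: bystander: white bowl, 100 mm diameter, 50 mm high, origin at the underside
Mind the look-alikes: they are no part of the job. Of the things that look like the level, the larger one is meant.

How it is judged:
On the way, in this order (a step that is already met when the one before it is completed fails the run):
1. the level stands lengthwise on the shelf, let go of (angle between the x axis of level and the y axis of board, either way round below 0.2 rad and x of level in the frame of board between -0.065 and 0.065 m and y of level in the frame of board between -0.015 and 0.11 m and z of level in the frame of board between 0.033 and 0.043 m and angle between level's own z axis and vertical below 0.12 rad and contact force between level and board above 0.8 N and contact force between the fingers and level below 0.1 N and linear speed of level below 0.02 m/s), for 0.3 s.
2. the foot has been turned until the bubble is centred, the level standing free on the shelf (angle between the x axis of level and the y axis of board, either way round below 0.2 rad and x of level in the frame of board between -0.065 and 0.065 m and y of level in the frame of board between -0.015 and 0.11 m and z of level in the frame of board between 0.033 and 0.043 m and angle between level's own z axis and vertical below 0.12 rad and value of joint bubble between -0.003 and 0.003 m and angle between board's own z axis and vertical below 0.009 rad and contact force between the fingers and level below 0.1 N), for 0.3 s.
At the end, for the whole second after the job is handed in: The gripper's fingers press the level down on the board (6 to 40 N between level and board, its own weight of about 2.5 N included), the level stands upright and lengthwise on the board (within 0.2 rad), at rest, its bubble within 3 mm of the middle and the board within 0.009 rad of level (angle between the x axis of level and the y axis of board, either way round below 0.2 rad and x of level in the frame of board between -0.065 and 0.065 m and y of level in the frame of board between -0.015 and 0.11 m and z of level in the frame of board between 0.033 and 0.043 m and angle between level's own z axis and vertical below 0.12 rad and value of joint bubble between -0.003 and 0.003 m and angle between board's own z axis and vertical below 0.009 rad and contact force between the fingers and level above 2 N and contact force between level and board between 6 and 40 N and linear speed of level below 0.01 m/s); the arm keeps its last pose, push and grip.
It fails at once if the level is dropped (it falls free of the fingers faster than 0.5 m/s, some 13 mm) (linear speed of level above 0.5 m/s and contact force between the fingers and level below 0.1 N).
It fails at once if the level is slammed on the shelf (over 60 N) (contact force between level and board above 60 N).
It fails at once if the candle is moved more than 30 mm (distance of candle from where it was at the start of the episode above 0.03 m).
It fails at once if the mug is moved more than 30 mm (distance of mug from where it was at the start of the episode above 0.03 m).
It fails at once if the bowl is moved more than 30 mm (distance of bowl from where it was at the start of the episode above 0.03 m).
It also fails if it takes over 72 s, if anything falls off the work surface, if the arm or the gripper's body presses on something with over 40 N, if the wrist force passes 120 N, or if a joint passes its speed limit or range.

### The arm

A 7-joint arm with a two-finger parallel gripper is mounted at the origin on the work surface. World frame = base frame: x ahead of the robot, y to its left, z up, the work surface at z = 0. Lengths are in m, angles in rad, forces in N, time in s.
With the tool pointing down it reaches from about 0.4 to 0.85 m from the base axis. Payload 6.9 kg.
Tool frame: the origin (TCP) lies between the finger pads; the fingertips stand robot.tip_extent ahead of it and the grasp point (between the pads) is the TCP (robot.tip_extent is the distance from the TCP to the fingertips, in m); z points along the fingers, y is the line along which they close (so a half turn about z gives the same grasp; the last joint's range is limited). The gripper opens to 85 mm and grips with 20 to 120 N. Pads are 22 mm wide; open, the fingers measure 114 mm over their backs; the gripper's body (76 mm by 85 mm) begins 54 mm behind the grasp point. The pads swing forward as they close: fully open they stand 13 mm farther back than shut.
Start: joints at [1.214, 0.507, -0.238, 1.5, 0.126, 1.149, -0.155], TCP at [0.279, -0.559, 0.25] pointing down, gripper open.
Joint ranges: [-3.08, 3.08], [-0.24, 2.05], [-1.43, 1.35], [0, 2.5], [-1.52, 4.66], [0.17, 1.96], [-2.89, 2.89]. Speed limits (rad/s): [2.39, 2.39, 3.14, 3.14, 3.14, 3.14, 3.14].

### API

Orientations are given as a unit quaternion [w, x, y, z].
In Python, from station import robot gives the robot as it stands. The module is installed in compiled form; this text tells all that it offers.
- The arm moves only by the tool play_rows, never from a script. Its argument "targets" is text: rows parted by semicolons, each of 5 numbers parted by spaces: the closure, from 0 (fully open) to 1 (shut), then the shift along the tool's x, y, z in mm, then the turn about the tool's z in degrees. A call has 1 to 20 rows; each row is the pose to reach, as a shift and turn from the pose commanded when the call began, along the tool's axes at that moment; what a row does not reach only later rows make up. A row lasts 1/8 s, in which the tool goes at most 62.5 mm and 10.7 degrees, less where a joint would pass 70% of its speed; a pose out of reach is approached as far as the arm can. A call with a gripper value outside its range is refused whole. The fingers move at their own pace and stop on an object; "force" is the grip in N (left out, the last holds). Time passes only in rows, so rows that repeat a pose let the fingers close. It gives the time, the measured TCP pose, the force, the opening and the grip force at its end, in the units of the state.
- robot.read_state(): the state, without advancing time (a new reading comes with each control period).
- robot.capture(name): name is "scene" or "top" or "wrist"; returns a dict with "pixels" (480x640x3 uint8, blue, green, red), "intrinsics" (3x3 intrinsics, pixels), "origin" and "orientation" of the camera in the world. Camera axes: x right, y down, z forward; pixel columns grow to the right and rows downward; lengths in m; the calibration is good to about 2 mm. A picture is of the moment at which its call begins. There is no depth.
- robot.job_done(): hands the job in; it is judged then, once.
The state is a dict: "time_s": time; "q": joint angles; "dq": joint speeds; "joint_efforts": joint torques, N m; "tool_pos": TCP position; "eef_rot": TCP orientation; "contact_force": force on the tool from outside, world axes, zero at the start; "wrist_torque": the same for the moment, N m; "grip_width": opening from 0.0 (shut) to 1.0 (fully open); "gripper_force": force on a finger pad.
Only numpy, scipy, OpenCV 4.12 (cv2) and the standard library are available. Lean on these libraries where they do the work, as an engineer would, in place of code of your own. Each camera call takes 0.05 s, during which the arm holds its last target. There are 200 camera calls.

## Working session

There is one attempt and no reset: what is moved stays moved. The work goes in short steps, Python scripts to look and compute and a tool call to move; the robot and the scene stay as the last step left them, time stands still between calls to the robot, and variables do not carry over. Pictures are saved under pics/ and viewed, at most 10 in all, crops included, and the job is handed in when it is done.

Besides the shell and the picture viewer there is one more tool, called after "Call:" as name(argument=value, ...), one argument or row to a line, values as JSON. play_rows: Moves the arm, as the interface text tells. Its arguments: {"type":"object","properties":{"targets":{"type":"string"},"force":{"type":"number"}},"required":["targets"]}

```bash
mkdir -p pics
cat > h.py <<'E'
import numpy as np, cv2
from station import robot
from scipy.spatial.transform import Rotation as R
def rot(q): return R.from_quat([q[1],q[2],q[3],q[0]])
def cap(n,f=None):
    c=robot.capture(n)
    if f: cv2.imwrite('pics/'+f+'.png',c['pixels'])
    return c
def ray(c,u,v):
    d=np.linalg.inv(c['intrinsics'])@np.array([u,v,1.]); return np.array(c['origin']),rot(c['orientation']).apply(d)
def plane(c,u,v,z):
    o,d=ray(c,u,v); return o+d*(z-o[2])/d[2]
def pix(c,p):
    q=rot(c['orientation']).inv().apply(np.array(p)-np.array(c['origin'])); k=c['intrinsics']@q; return k[:2]/k[2]
def tool(s,p):  # shift in tool axes from measured pose, mm
    return rot(s['eef_rot']).inv().apply(np.array(p)-np.array(s['tool_pos']))*1000
E
python3 - <<'E'
from h import *
a=cap('top','top1');b=cap('scene','scene1')
print(robot.read_state(),robot.tip_extent)
for c in(a,b):print(c['intrinsics'],c['origin'],rot(c['orientation']).as_matrix().round(3))
E
```

```text
{'time_s': 0.1, 'q': array([ 1.21349594,  0.50825139, -0.23751239,  1.50103779,  0.12568527,
        1.14894012, -0.15478588]), 'dq': array([-4.16789678e-05, -3.36141379e-03,  9.36624793e-04, -3.93185861e-03,
       -6.63295070e-04,  2.11840236e-04,  7.00127868e-04]), 'joint_efforts': array([-4.47678234e-03, -6.21843338e+01, -2.19421037e+00, -2.50210387e+01,
        1.25600505e-02,  7.72826315e-03, -2.87241949e-05]), 'tool_pos': array([ 0.27876764, -0.55889898,  0.24951571]), 'eef_rot': array([-7.99668166e-04,  9.73345475e-01,  2.29342331e-01, -2.04864852e-04]), 'contact_force': array([-0.04656796,  1.79428649,  0.47218527]), 'wrist_torque': array([ 0.02063077, -0.04206195, -0.00744978]), 'gripper_force': 0.0, 'grip_width': 1.001734892213577} 0.019
[[525.25884332   0.         313.01872842]
 [  0.         525.25884332 232.25154377]
 [  0.           0.           1.        ]] [ 0.37224778 -0.02718424  1.25496989] [[ 0.014 -0.991  0.135]
 [-1.    -0.015  0.001]
 [ 0.001 -0.135 -0.991]]
[[446.58683092   0.         323.47925509]
 [  0.         446.58683092 241.72738959]
 [  0.           0.           1.        ]] [ 1.27211516 -0.37773434  0.69994954] [[ 0.47   0.507 -0.722]
 [ 0.883 -0.287  0.373]
 [-0.018 -0.813 -0.582]]
```

View pics/top1.png

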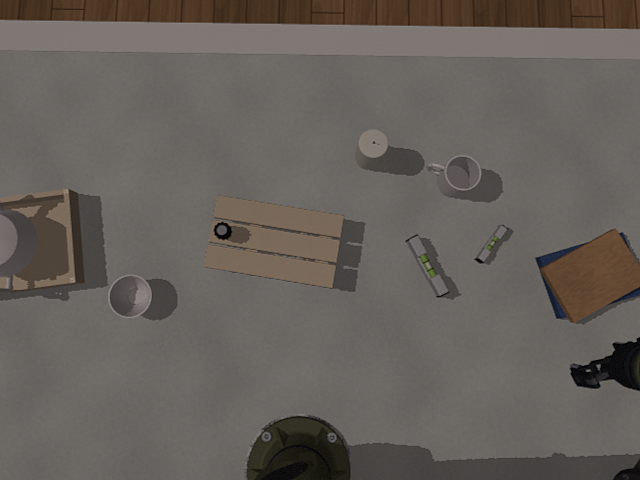

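View pics/scene1.png

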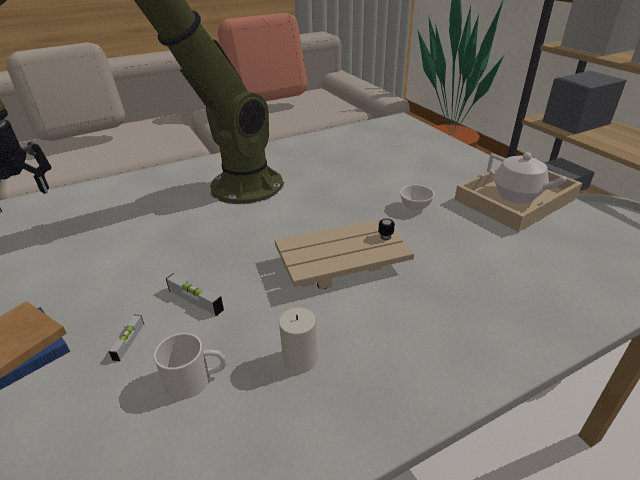

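Top view candidates for the level are the bar at (428,266), about 64 px or 147 mm long, and the bar at (491,244), about 41 px or 94 mm. The larger one at (428,266) fits the 150 mm. The shelf is at (275,242) with its knob at (223,231). The candle is at (373,143), the mug at (462,173) and the bowl at (130,296).

Run:
```python
from h import *
c=cap('top');im=c['pixels']
cv2.imwrite('pics/crop1.png',cv2.resize(im[215:310,395:520],None,fx=6,fy=6,interpolation=cv2.INTER_CUBIC))
hsv=cv2.cvtColor(im,cv2.COLOR_BGR2HSV)
g=((hsv[...,0]>25)&(hsv[...,0]<50)&(hsv[...,1]>110)).astype(np.uint8)
n,l,s,ce=cv2.connectedComponentsWithStats(cv2.dilate(g,np.ones((5,5))))
for i in range(1,n):
    if s[i,4]>60: print('green',s[i],ce[i])
x=im[215:310,395:520].astype(int)
m=np.zeros(im.shape[:2],np.uint8)
m[200:320,400:520]=(im[200:320,400:520].max(2)>140)
m=cv2.morphologyEx(m,cv2.MORPH_CLOSE,np.ones((7,7)))
for k in cv2.findContours(m,0,2)[0]:
    if cv2.contourArea(k)>60:
        r=cv2.minAreaRect(k);b=cv2.boxPoints(r);P=np.array([plane(c,*p,.04)[:2] for p in b]);print('lev',r,P.round(4).tolist(),P.mean(0))
# wood
w=((hsv[...,0]>8)&(hsv[...,0]<22)&(hsv[...,1]>60)&(hsv[...,2]>120)).astype(np.uint8);w[:,:195]=0;w[:,360:]=0;w[:180]=0;w[310:]=0
w=cv2.morphologyEx(w,cv2.MORPH_CLOSE,np.ones((9,9)))
k=max(cv2.findContours(w,0,2)[0],key=cv2.contourArea);r=cv2.minAreaRect(k);print('board',r)
P=np.array([plane(c,*p,.056) for p in cv2.boxPoints(r)]);print(P.round(4),P.mean(0))
print([np.linalg.norm(P[i]-P[(i+1)%4]) for i in range(4)])
kk=(im.max(2)<45).astype(np.uint8);kk[:,:200]=0;kk[:,250:]=0;kk[:215]=0;kk[250:]=0
n,l,s,ce=cv2.connectedComponentsWithStats(kk)
for i in range(1,n):
  if s[i,4]>30: print('knob',s[i],ce[i],plane(c,*ce[i],.095))
```

```text
green [485 235  15  17 167] [491.88622754 242.88622754]
green [418 252  20  27 301] [427.50166113 265.05315615]
green [263 415  72  18 420] [298.59761905 421.69285714]
green [ 272  432   80   48 1799] [312.65314063 456.3307393 ]
green [255 468  11  12 104] [260.25       473.67307692]
board ((273.3243408203125, 240.5540771484375), (129.05320739746094, 72.00675201416016), 9.462321281433105)
[[ 0.4559  0.2218  0.056 ]
 [ 0.6216  0.2013  0.056 ]
 [ 0.5759 -0.0951  0.056 ]
 [ 0.4119 -0.0693  0.056 ]] [0.51631998 0.06469052 0.056     ]
[np.float64(0.16690072342947715), np.float64(0.2999356465072307), np.float64(0.16597698736919414), np.float64(0.29443652861901237)]
knob [214 222  18  18 145] [223.12413793 231.11034483] [0.53039807 0.17383534 0.095     ]
```

View pics/crop1.png

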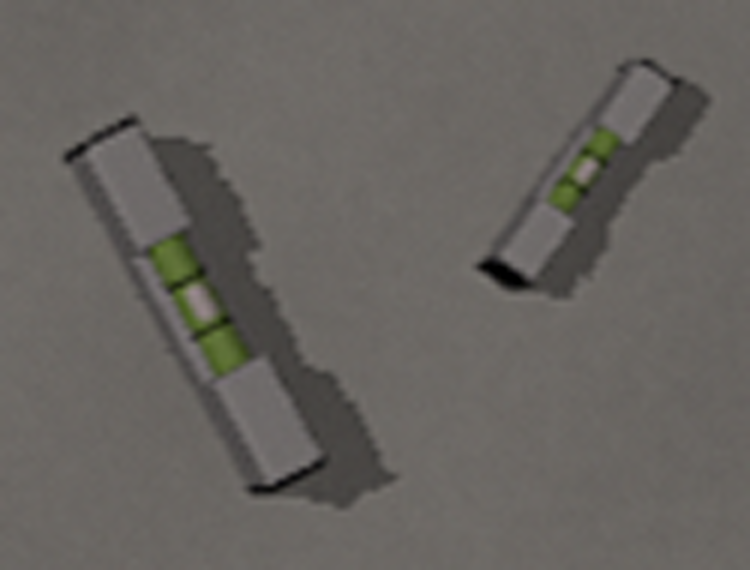

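The crop confirms it: the larger bar has its top ends at crop (107,136) and (293,471), with a 2-ring green vial, and the other is clearly shorter. I'll grasp the larger one.

```bash
cat >> h.py <<'E'
def plan(p,along,s=None):
    """shift mm + turn deg so tool x is along +-'along' (world xy), tool y across"""
    s=s or robot.read_state(); Rm=rot(s['eef_rot']).as_matrix()
    a=Rm.T@np.array([along[0],along[1],0]); t=np.degrees(np.arctan2(a[1],a[0]))
    alts=[t,t-180 if t>0 else t+180]
    print('pos',np.round(s['tool_pos'],4),'q7',round(float(s['q'][6]),2),'shift',tool(s,p).round(1),'turn',np.round(alts,1),'tilt',Rm[:,2].round(4))
E
python3 - <<'E'
from h import *
c=cap('top')
f=lambda x,y:plane(c,395+x/6-.4,215+y/6-.4,.04)
a,b=f(107.5,136),f(293.5,471.5)
print(a,b,np.linalg.norm(a-b)); m=(a+b)/2; d=(b-a)/np.linalg.norm(b-a); print(m,d)
m[2]=.15; plan(m,d[:2])
E
```

```text
[ 0.52988466 -0.25872066  0.04      ] [ 0.40131737 -0.32855159  0.04      ] 0.14630757380639364
[ 0.46560102 -0.29363613  0.04      ] [-0.87874664 -0.47728854  0.        ]
pos [ 0.2788 -0.559   0.2498] q7 -0.15 shift [ 285.6 -154.    99.9] turn [178.  -2.] tilt [-5.e-04  1.e-03 -1.e+00]
```

Call:
play_rows(
  targets="0 50 -27 0 -2; 0 100 -54 20 -2; 0 150 -80 40 -2; 0 200 -108 60 -2; 0 250 -135 80 -2; 0 286 -154 100 -2; 0 286 -154 100 -2; 0 286 -154 100 -2",
  force=40,
)

```text
time_s: 1.2
tool_pos: [0.4658, -0.2945, 0.1503]
eef_rot: [0.0, 0.969, 0.246, -0.0]
contact_force: [-0.3, -0.9, -0.2]
grip_width: 0.995
gripper_force: 0.0
```

Run:
```python
from h import *
c=cap('wrist','w1');print(np.array(c['origin']),rot(c['orientation']).as_matrix().round(3))
im=c['pixels'];hsv=cv2.cvtColor(im,cv2.COLOR_BGR2HSV)
g=((hsv[...,0]>25)&(hsv[...,0]<50)&(hsv[...,1]>110)).astype(np.uint8)
n,l,s,ce=cv2.connectedComponentsWithStats(cv2.dilate(g,np.ones((5,5))))
for i in range(1,n):
    if s[i,4]>60: print('green',s[i],ce[i],plane(c,*ce[i],.035))
plan([.4656,-.2936,.028],[-.8787,-.4773])
```

```text
[ 0.54058956 -0.25320287  0.27309487] [[ 0.477 -0.831 -0.286]
 [-0.879 -0.451 -0.155]
 [-0.     0.326 -0.946]]
green [ 311  190   28   94 2227] [323.90166143 235.84822631] [ 0.46699851 -0.2916765   0.035     ]
green [ 549  247   66   40 1256] [581.42993631 265.42993631] [ 0.52435813 -0.43665133  0.035     ]
pos [ 0.4655 -0.2952  0.1505] q7 -0.73 shift [  0.9  -1.4 122.5] turn [ 1.799e+02 -1.000e-01] tilt [-2.e-04 -9.e-04 -1.e+00]
```

View pics/w1.png

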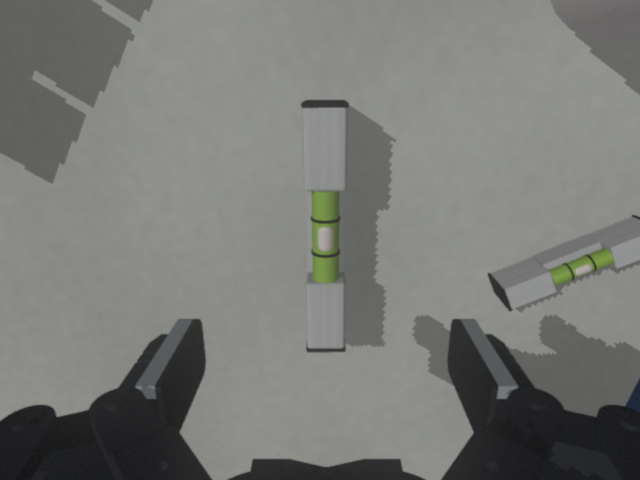

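The wrist picture shows the level upright at (325,228), aligned with the fingers and midway between them. The small one is off to the right at (581,265).

Call:
play_rows(
  targets="0 1 -2 50 0; 0 2 -2 95 0; 0 2 -2 121 0; 0 2 -2 121 0; 0.6 2 -2 121 0; 1 2 -2 121 0; 1 2 -2 121 0; 1 2 -2 121 0; 1 2 -2 121 0; 1 2 -2 121 0",
  force=40,
)

```text
time_s: 2.5
tool_pos: [0.4675, -0.2916, 0.0303]
eef_rot: [0.001, 0.969, 0.246, 0.001]
contact_force: [-0.2, -1.0, 6.5]
grip_width: 0.275
gripper_force: 39.8
```

Call:
play_rows(
  targets="1 0 0 -30 0; 1 0 0 -80 0; 1 0 0 -130 0; 1 0 0 -130 0; 1 0 0 -130 0",
)

```text
time_s: 3.12
tool_pos: [0.4662, -0.2908, 0.1588]
eef_rot: [-0.0, 0.969, 0.246, -0.0]
contact_force: [-0.3, 0.5, -4.1]
grip_width: 0.276
gripper_force: 40.4
```

Run:
```python
from h import *
s=robot.read_state();print(s['grip_width'],s['contact_force'],s['q'].round(2))
plan([.508,.0103,.16],[.152,.988])
c=cap('top','top2');im=c['pixels']
cv2.imwrite('pics/crop2.png',cv2.resize(im[180:310,190:370],None,fx=4.4,fy=4.4,interpolation=cv2.INTER_CUBIC))
```

```text
0.2756543862907672 [-0.27056619  0.49699151 -4.08858854] [ 0.7   0.49 -0.28  1.83  0.17  0.85 -0.74]
pos [ 0.4662 -0.2908  0.1588] q7 -0.74 shift [ 180.4 -244.7   -1.2] turn [-52.7 127.3] tilt [-1.e-03  3.e-04 -1.e+00]
```

View pics/crop2.png

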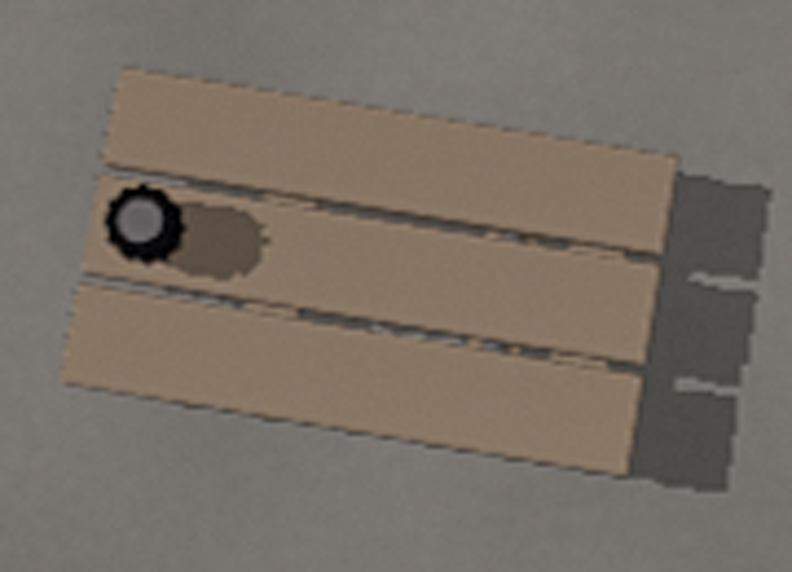

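The board's top corners are at crop (122,67), (678,155), (630,475) and (62,382), and the knob is at (145,223).

Run:
```python
from h import *
c=cap('top')
f=lambda x,y,z:plane(c,190+x/4.4-.4,180+y/4.4-.4,z)
A,B,C,D=f(122,67,.053),f(678,155,.060),f(630,475,.060),f(62,382,.053)
print(A,B,C,D,np.linalg.norm(A-B),np.linalg.norm(D-C),np.linalg.norm(A-D),np.linalg.norm(B-C))
y=(A+D-B-C)[:2];y/=np.linalg.norm(y);m=((A+B+C+D)/4)[:2]
k=f(145,223,.095)
print('y',y,'lay',m-.055*y,'knob model',m+.115*y,'knob seen',k)
plan([*(m-.055*y),.16],y)
```

```text
[0.62130087 0.19783976 0.053     ] [ 0.57715372 -0.09669819  0.06      ] [ 0.40986812 -0.07309898  0.06      ] [0.45392862 0.22250247 0.053     ] 0.29791034610644734 0.29894906945818 0.16917954619501482 0.16894199241689006
y [0.147827   0.98901323] lay [0.50743235 0.00824054] knob model [0.53256294 0.17637279] knob seen [0.53224353 0.17517497 0.095     ]
pos [ 0.466  -0.2906  0.1578] q7 -0.74 shift [ 179.1 -242.8   -1.9] turn [-53. 127.] tilt [-0.0026  0.0015 -1.    ]
```

Call:
play_rows(
  targets="1 30 -40 0 -9; 1 60 -81 0 -18; 1 90 -122 0 -27; 1 120 -162 0 -36; 1 150 -203 0 -45; 1 179 -243 0 -53; 1 179 -243 0 -53; 1 179 -243 0 -53; 1 179 -243 0 -53; 1 179 -243 0 -53",
)

```text
time_s: 4.47
tool_pos: [0.5081, 0.0067, 0.159]
eef_rot: [-0.0, 0.758, 0.652, -0.0]
contact_force: [-0.0, 0.3, -2.2]
grip_width: 0.268
gripper_force: 40.3
```

Run:
```python
from h import *
s=robot.read_state();print(s['grip_width'],s['contact_force'],s['q'].round(2))
plan([.5074,.0082,.088],[.1478,.989])
```

```text
0.2677437975103599 [-0.02916992  0.3117975  -2.17576608] [ 0.32  0.47 -0.56  1.93  0.33  0.84 -0.56]
pos [0.5081 0.0067 0.159 ] q7 -0.56 shift [ 1.4 -0.9 71. ] turn [-1.000e-01  1.799e+02] tilt [-6.e-04 -4.e-04 -1.e+00]
```

Lower gently, the last few millimetres slowly, watching the force.

Call:
play_rows(
  targets="1 1 -1 30 0; 1 1 -1 50 0; 1 1 -1 60 0; 1 1 -1 63 0; 1 1 -1 65 0; 1 1 -1 66 0; 1 1 -1 67 0; 1 1 -1 67 0; 1 1 -1 67 0; 1 1 -1 67 0",
)

```text
time_s: 5.72
tool_pos: [0.5074, 0.009, 0.0923]
eef_rot: [-0.0, 0.757, 0.653, 0.0]
contact_force: [0.2, 0.1, -3.1]
grip_width: 0.273
gripper_force: 40.3
```

Call:
play_rows(
  targets="1 0 0 0.5 0; 1 0 0 1 0; 1 0 0 1.5 0; 1 0 0 2 0; 1 0 0 2 0; 1 0 0 2 0",
)

```text
time_s: 6.48
tool_pos: [0.5074, 0.0091, 0.0903]
eef_rot: [-0.0, 0.757, 0.653, 0.0]
contact_force: [-0.5, 0.4, -2.8]
grip_width: 0.281
gripper_force: 40.3
```

Call:
play_rows(
  targets="1 0 0 0.5 0; 1 0 0 1 0; 1 0 0 1.5 0; 1 0 0 1.5 0; 1 0 0 1.5 0",
)

```text
time_s: 7.1
tool_pos: [0.5075, 0.0091, 0.0889]
eef_rot: [0.0, 0.757, 0.653, 0.0]
contact_force: [0.0, 0.7, -0.6]
grip_width: 0.275
gripper_force: 40.7
```

Call:
play_rows(
  targets="1 0 0 0.5 0; 1 0 0 0.8 0; 1 0 0 0.8 0; 1 0 0 0.8 0",
)

```text
time_s: 7.6
tool_pos: [0.5076, 0.0093, 0.0882]
eef_rot: [0.0, 0.757, 0.653, 0.0]
contact_force: [-1.2, 1.7, 5.0]
grip_width: 0.273
gripper_force: 41.3
```

Call:
play_rows(
  targets="0.6 0 0 0 0; 0.4 0 0 0 0; 0.2 0 0 0 0; 0.2 0 0 0 0; 0.2 0 0 -20 0; 0.2 0 0 -50 0; 0.2 0 0 -90 0; 0.2 0 0 -90 0; 0.2 0 0 -90 0",
  force=40,
)

```text
time_s: 8.72
tool_pos: [0.5071, 0.0088, 0.1777]
eef_rot: [0.0, 0.758, 0.653, -0.0]
contact_force: [0.1, 0.2, 0.2]
grip_width: 0.802
gripper_force: 0.0
```

Run:
```python
from h import *
s=robot.read_state();print(s['q'].round(2))
plan([.5325,.176,.17],[.1478,.989])
c=cap('wrist','w2')
print(pix(c,[.5325,.176,.1]))
```

```text
[ 0.33  0.44 -0.57  1.91  0.31  0.88 -0.54]
pos [0.5071 0.0088 0.1777] q7 -0.54 shift [169.1   0.4   7.6] turn [ -0. 180.] tilt [-2.e-04 -3.e-04 -1.e+00]
[ 324.96923088 -148.42310833]
```

View pics/w2.png

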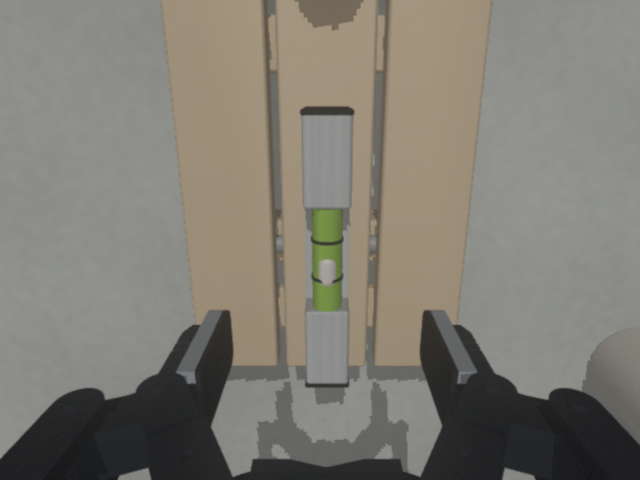

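The level stands on the middle slat. Its rings are at rows 241 and 279, and the bubble is at about (328,272), towards the hinge end, so the knob end is low. Next I measure the bubble, settled, relative to the rings.

Call:
play_rows(
  targets="0.2 -15 0 0 0; 0.2 -30 0 0 0; 0.2 -30 0 0 0; 0.2 -30 0 0 0; 0.2 -30 0 0 0; 0.2 -30 0 0 0",
)

```text
time_s: 9.52
tool_pos: [0.503, -0.0202, 0.178]
eef_rot: [-0.0, 0.757, 0.653, 0.0]
contact_force: [-0.7, 0.3, 0.3]
grip_width: 0.798
gripper_force: 0.0
```

```bash
cat > bub.py <<'E'
from h import *
def bubble(f=None):
    c=cap('wrist',f);im=c['pixels'].astype(int);hsv=cv2.cvtColor(c['pixels'],cv2.COLOR_BGR2HSV)
    g=((hsv[...,0]>25)&(hsv[...,0]<50)&(hsv[...,1]>110)).astype(np.uint8)
    n,l,s,ce=cv2.connectedComponentsWithStats(cv2.dilate(g,np.ones((15,15))))
    i=1+np.argmax(s[1:,4]);x,y,w,h=s[i,:4]; u=ce[i][0]
    x0,x1=int(u-4),int(u+5); band=im[y:y+h,x0:x1]
    white=(band.min(2).mean(1)); br=band.max(2).mean(1)
    return c,u,y,white,br
def run(f=None):
    c,u,y,white,br=bubble(f)
    m=white>120 if white.max()>140 else white>0.75*white.max()
    for k in range(len(white)): print(y+k,int(white[k]),int(br[k]),end=' | ')
    return c,u
if __name__=='__main__':
    import sys; c,u=run(sys.argv[1])
    print(u); plan([.5325,.176,.17],[.1478,.989])
E
python3 bub.py w3
```

```text
143 142 144 | 144 141 143 | 145 141 143 | 146 135 138 | 147 122 124 | 148 106 110 | 149 89 108 | 150 72 125 | 151 71 141 | 152 70 142 | 153 71 142 | 154 70 142 | 155 70 142 | 156 70 142 | 157 70 142 | 158 70 142 | 159 70 142 | 160 70 142 | 161 70 142 | 162 70 141 | 163 70 141 | 164 69 142 | 165 70 142 | 166 70 142 | 167 70 142 | 168 69 142 | 169 70 142 | 170 70 142 | 171 70 142 | 172 70 142 | 173 70 142 | 174 70 141 | 175 69 141 | 176 69 142 | 177 69 142 | 178 69 142 | 179 70 142 | 180 69 141 | 181 69 141 | 182 69 142 | 183 69 140 | 184 65 126 | 185 54 84 | 186 47 58 | 187 48 60 | 188 56 98 | 189 67 138 | 190 69 142 | 191 69 142 | 192 69 142 | 193 69 141 | 194 69 141 | 195 69 142 | 196 69 141 | 197 68 141 | 198 69 141 | 199 69 141 | 200 68 141 | 201 68 141 | 202 70 141 | 203 80 145 | 204 119 155 | 205 159 171 | 206 163 173 | 207 161 172 | 208 159 169 | 209 155 166 | 210 153 163 | 211 152 162 | 212 151 162 | 213 152 161 | 214 152 163 | 215 151 162 | 216 152 162 | 217 151 162 | 218 151 162 | 219 151 162 | 220 152 162 | 221 151 162 | 222 151 161 | 223 151 162 | 224 152 162 | 225 151 162 | 226 151 162 | 227 151 161 | 228 149 158 | 229 144 153 | 230 139 149 | 231 132 142 | 232 116 134 | 233 89 136 | 234 72 141 | 235 69 141 | 236 69 141 | 237 69 142 | 238 69 141 | 239 68 141 | 240 69 141 | 241 69 141 | 242 69 141 | 243 69 141 | 244 69 141 | 245 69 141 | 246 69 141 | 247 69 141 | 248 69 141 | 249 69 141 | 250 69 141 | 251 69 141 | 252 69 141 | 253 69 141 | 254 69 141 | 255 69 141 | 256 69 140 | 257 70 141 | 258 70 141 | 259 73 140 | 260 99 140 | 261 134 142 | 262 144 146 | 263 143 145 | 264 141 143 | 265 140 142 | 266 140 142 | 326.15231032515686
pos [ 0.5031 -0.0202  0.1781] q7 -0.48 shift [198.4   0.3   8.1] turn [ 1.000e-01 -1.799e+02] tilt [ 2.e-04  2.e-04 -1.e+00]
```

Bubble rows 204–232, about 0.70 mm/px, are centred roughly 9.3 mm from the vial middle. That needs about 1.94 rad (111°) clockwise. Going over the knob with a pre-turn.

Call:
play_rows(
  targets="0.1 50 0 0 -10; 0 100 0 0 -20; 0 150 0 0 -30; 0 198 0 0 -40; 0 198 0 0 -50; 0 198 0 20 -50; 0 198 0 20 -50; 0 198 0 20 -50",
)

```text
time_s: 10.58
tool_pos: [0.5323, 0.1753, 0.1584]
eef_rot: [0.0, 0.411, 0.912, 0.0]
contact_force: [-0.1, 0.1, -0.1]
grip_width: 0.999
gripper_force: 0.0
```

Run:
```python
from h import *
s=robot.read_state();print(s['q'].round(2))
plan([.5325,.176,.088],[.1478,.989])
c=cap('wrist','w4')
print(pix(c,[.5325,.176,.1]))
im=c['pixels'];m=(im.max(2)<70).astype(np.uint8);m[:, :180]=0;m[:,470:]=0;m[330:]=0
n,l,s,ce=cv2.connectedComponentsWithStats(m)
for i in range(1,n):
  if s[i,4]>500: print(s[i],ce[i],plane(c,*ce[i],.095))
```

```text
[ 0.13  0.59 -0.78  1.8   0.5   0.96 -0.14]
pos [0.5323 0.1753 0.1584] q7 -0.14 shift [ 0.4  0.6 70.4] turn [  50. -130.] tilt [ 2.e-04  2.e-04 -1.e+00]
[323.69889654 277.96388169]
[ 291  218   80   89 3705] [330.09149798 257.53468286] [0.52932638 0.18407583 0.095     ]
```

View pics/w4.png

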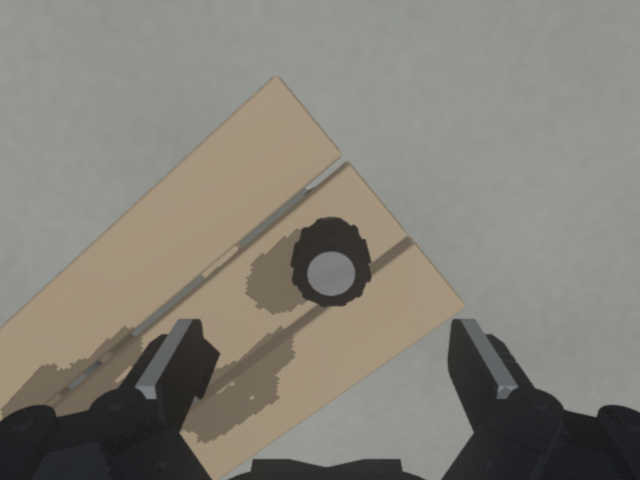

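The knob cap is at (331,273) against a predicted (324,278), so I correct by about 3 mm. It sits well between the fingers.

Call:
play_rows(
  targets="0 2.5 3.5 30 0; 0 2.5 3.5 60 0; 0 2.5 3.5 70 0; 0 2.5 3.5 70 0; 0.4 2.5 3.5 70 0; 0.6 2.5 3.5 70 0; 1 2.5 3.5 70 0; 1 2.5 3.5 70 0; 1 2.5 3.5 70 0; 1 2.5 3.5 70 0",
  force=70,
)

```text
time_s: 11.88
tool_pos: [0.5326, 0.1786, 0.089]
eef_rot: [0.0, 0.411, 0.912, -0.001]
contact_force: [-4.2, -2.7, 11.0]
grip_width: 0.403
gripper_force: 69.0
```

Call:
play_rows(
  targets="1 0 0 0 10; 1 0 0 0 20; 1 0 0 0 30; 1 0 0 0 40; 1 0 0 0 50; 1 0 0 0 60; 1 0 0 0 70; 1 0 0 0 80; 1 0 0 0 90; 1 0 0 0 100; 1 0 0 0 110; 1 0 0 0 111; 1 0 0 0 111; 1 0 0 0 111",
)

```text
time_s: 13.62
tool_pos: [0.5327, 0.1786, 0.0889]
eef_rot: [0.0, 0.984, 0.178, -0.0]
contact_force: [-3.0, -2.5, 7.6]
grip_width: 0.4
gripper_force: 69.3
```

Run:
```python
from h import *
s=robot.read_state();print(s['q'].round(2),s['contact_force'],s['wrist_torque'])
plan([.503,-.0202,.178],[.1478,.989])
```

```text
[-0.26  0.59 -0.16  1.87  0.14  0.7  -1.72] [-3.01081807 -2.47539148  7.59712082] [-0.6232809   0.76163111 -0.07843272]
pos [0.5327 0.1786 0.0889] q7 -1.72 shift [-97.4 175.9 -88.9] turn [-61. 119.] tilt [-5.e-04 -1.e-03 -1.e+00]
```

Call:
play_rows(
  targets="0.3 0 0 0 0; 0 0 0 0 0; 0 0 0 0 0; 0 0 0 0 0; 0 0 0 -45 0; 0 0 0 -89 -10; 0 -24 44 -89 -20; 0 -48 88 -89 -30; 0 -72 132 -89 -40; 0 -97 176 -89 -50; 0 -97 176 -89 -61; 0 -97 176 -89 -61; 0 -97 176 -89 -61",
)

```text
time_s: 15.25
tool_pos: [0.5041, -0.0187, 0.177]
eef_rot: [-0.0, 0.758, 0.652, 0.0]
contact_force: [0.1, 0.3, -0.3]
grip_width: 1.0
gripper_force: 0.0
```

```bash
python3 bub.py w5
```

```text
150 139 141 | 151 139 141 | 152 138 140 | 153 134 135 | 154 119 122 | 155 104 108 | 156 87 107 | 157 71 126 | 158 69 139 | 159 69 140 | 160 69 139 | 161 69 140 | 162 69 140 | 163 69 140 | 164 70 140 | 165 70 140 | 166 69 140 | 167 69 140 | 168 69 139 | 169 69 140 | 170 69 139 | 171 68 139 | 172 69 140 | 173 69 139 | 174 68 139 | 175 69 139 | 176 69 140 | 177 69 139 | 178 69 139 | 179 68 139 | 180 68 139 | 181 68 139 | 182 69 139 | 183 68 139 | 184 69 140 | 185 68 139 | 186 69 140 | 187 68 139 | 188 68 139 | 189 69 139 | 190 68 138 | 191 63 120 | 192 51 72 | 193 48 55 | 194 65 71 | 195 113 121 | 196 153 163 | 197 154 164 | 198 152 161 | 199 149 160 | 200 150 160 | 201 150 160 | 202 150 160 | 203 150 159 | 204 149 159 | 205 150 160 | 206 149 159 | 207 149 159 | 208 150 159 | 209 149 160 | 210 150 160 | 211 150 160 | 212 149 160 | 213 149 159 | 214 149 159 | 215 149 159 | 216 148 158 | 217 145 155 | 218 139 149 | 219 133 143 | 220 124 136 | 221 105 132 | 222 76 136 | 223 68 139 | 224 67 139 | 225 67 139 | 226 67 139 | 227 68 139 | 228 68 139 | 229 67 139 | 230 68 139 | 231 67 138 | 232 61 119 | 233 50 71 | 234 46 55 | 235 49 65 | 236 58 102 | 237 67 136 | 238 68 139 | 239 67 139 | 240 68 139 | 241 68 139 | 242 68 139 | 243 68 139 | 244 68 139 | 245 68 139 | 246 68 139 | 247 67 139 | 248 68 138 | 249 68 139 | 250 68 139 | 251 68 139 | 252 68 139 | 253 69 139 | 254 68 139 | 255 69 139 | 256 68 139 | 257 68 139 | 258 68 139 | 259 68 139 | 260 69 139 | 261 68 139 | 262 68 139 | 263 68 139 | 264 68 139 | 265 73 139 | 266 103 139 | 267 138 143 | 268 144 146 | 269 141 144 | 270 139 141 | 271 138 140 | 272 138 140 | 324.29948265951333
pos [ 0.5041 -0.0186  0.177 ] q7 -0.43 shift [196.6  -1.    7.1] turn [-1.000e-01  1.799e+02] tilt [ 1.e-04  4.e-04 -1.e+00]
```

View pics/w5.png

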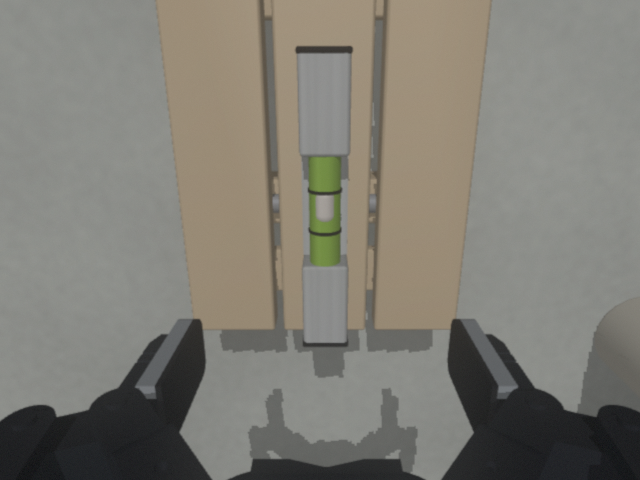

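Rings are now at rows 193 and 234 (middle 213.5), with the bubble at 195–221 (centre 208). The 150 mm level gives 0.5 mm/px, so my earlier scale was too large and I overshot by about 3 mm. I'll re-measure once it has settled.

Call:
play_rows(
  targets="0 -15 0 0 0; 0 -30 0 0 0; 0 -45 0 0 0; 0 -45 0 0 0; 0 -45 0 0 0; 0 -45 0 0 0; 0 -45 0 0 0; 0 -45 0 0 0",
)

```text
time_s: 16.3
tool_pos: [0.4974, -0.0636, 0.177]
eef_rot: [-0.0, 0.757, 0.653, 0.0]
contact_force: [0.1, -0.3, 0.5]
grip_width: 0.998
gripper_force: 0.0
```

```bash
cat > off.py <<'E'
from bub import *
from scipy.signal import find_peaks
c,u,y,w,br=bubble()
yy=np.arange(len(w))+y
b=np.where(w>112)[0]; b=b[(b>25)&(b<len(w)-15)]; b0,b1=yy[b[0]],yy[b[-1]]
pk=yy[find_peaks(-br,prominence=40,distance=15)[0]]
yd=np.array([.1478,.989,0])
f=lambda v,z:float(plane(c,u,v,z)@yd)*1000
print('rows',b0,b1,pk,'u',u)
for zr,zb in((.095,.095),(.096,.098)):print('bubble',f((b0+b1)/2,zb),'len',f(b0,zb)-f(b1,zb),'rings',[f(p,zr) for p in pk])
plan([.5331,.1785,.17],[.1478,.989])
E
python3 off.py
```

```text
rows 96 126 [ 51  94 142] u 324.3618570042058
bubble 85.18609671074914 len 13.25429881738711 rings [110.58336301557149, 92.60426237876517, 71.17576765125658]
bubble 85.34040369419965 len 13.06020566801567 rings [110.51082794414539, 92.61948802340417, 71.29559141120029]
pos [ 0.4974 -0.0637  0.177 ] q7 -0.34 shift [244.8  -0.3   7. ] turn [   0. -180.] tilt [ 0.e+00  1.e-04 -1.e+00]
```

Settled, the bubble is 3.3 mm towards the knob, so I turn it back by 0.69 rad (39° counter-clockwise).

Call:
play_rows(
  targets="0 60 0 0 0; 0 120 0 0 0; 0 180 0 0 0; 0 240 0 0 0; 0 245 0 0 0; 0 245 0 45 0; 0 245 0 88 0; 0 245 0 88 0; 0.5 245 0 88 0; 1 245 0 88 0; 1 245 0 88 0; 1 245 0 88 0; 1 245 0 88 0; 1 245 0 88 -10; 1 245 0 88 -20; 1 245 0 88 -30; 1 245 0 88 -39; 1 245 0 88 -39; 1 245 0 88 -39",
)

```text
time_s: 18.73
tool_pos: [0.5326, 0.1787, 0.0907]
eef_rot: [0.0, 0.496, 0.868, -0.0]
contact_force: [-7.1, -0.7, 11.8]
grip_width: 0.402
gripper_force: 69.4
```

Run:
```python
from h import *
s=robot.read_state();print(s['q'].round(2),s['grip_width'],s['contact_force'])
plan([.4974,-.0637,.177],[.1478,.989])
```

```text
[ 0.02  0.65 -0.62  1.86  0.51  0.79 -0.34] 0.4017417833140575 [-7.05591504 -0.71063821 11.83538037]
pos [0.5326 0.1787 0.0907] q7 -0.34 shift [-190.9 -153.6  -86.2] turn [  39.1 -140.9] tilt [ 1.e-04 -2.e-04 -1.e+00]
```

Call:
play_rows(
  targets="0.3 0 0 0 0; 0 0 0 0 0; 0 0 0 0 0; 0 0 0 0 0; 0 0 0 -45 0; 0 0 0 -86 10; 0 -45 -36 -86 20; 0 -90 -72 -86 30; 0 -135 -108 -86 39; 0 -180 -144 -86 39; 0 -191 -154 -86 39; 0 -191 -154 -86 39; 0 -191 -154 -86 39; 0 -191 -154 -86 39; 0 -191 -154 -86 39; 0 -191 -154 -86 39",
)

```text
time_s: 20.72
tool_pos: [0.4979, -0.0638, 0.175]
eef_rot: [-0.0, 0.757, 0.653, 0.0]
contact_force: [-0.2, 0.1, -0.3]
grip_width: 1.0
gripper_force: 0.0
```

```bash
python3 off.py
```

```text
rows 100 133 [ 49  93 141] u 323.26607256524505
bubble 82.78788422408337 len 14.552670498564595 rings [111.15256735278457, 92.97486880564595, 71.7884502118942]
bubble 82.97783504478443 len 14.337444697972686 rings [111.07605173020184, 92.98796582433326, 71.9059922968431]
pos [ 0.4978 -0.064   0.175 ] q7 -0.36 shift [245.   -0.7   5. ] turn [ 1.000e-01 -1.799e+02] tilt [-1.e-04  1.e-04 -1.e+00]
```

The offset is now about 0.4 mm, so the bubble is centred. Next: close the fingers and press on the solid hinge-side end.

Run:
```python
from h import *
plan([.5014,-.033,.125],[.1478,.989])
```

```text
pos [ 0.4978 -0.064   0.175 ] q7 -0.36 shift [31.2 -1.  50. ] turn [ 1.000e-01 -1.799e+02] tilt [-1.e-04  1.e-04 -1.e+00]
```

Call:
play_rows(
  targets="1 15 0 0 0; 1 31 -1 0 0; 1 31 -1 0 0; 1 31 -1 0 0; 1 31 -1 20 0; 1 31 -1 40 0; 1 31 -1 46 0; 1 31 -1 50 0; 1 31 -1 50 0; 1 31 -1 50 0; 1 31 -1 50 0",
  force=40,
)

```text
time_s: 22.15
tool_pos: [0.5016, -0.0336, 0.1254]
eef_rot: [0.0, 0.757, 0.653, 0.0]
contact_force: [0.2, 0.2, 0.1]
grip_width: -0.001
gripper_force: 0.0
```

Call:
play_rows(
  targets="1 0 0 1 0; 1 0 0 2 0; 1 0 0 3 0; 1 0 0 4 0; 1 0 0 4 0; 1 0 0 4 0",
)

```text
time_s: 22.9
tool_pos: [0.5014, -0.0335, 0.121]
eef_rot: [-0.0, 0.757, 0.653, 0.0]
contact_force: [0.5, 0.2, 0.3]
grip_width: 0.001
gripper_force: 0.0
```

Call:
play_rows(
  targets="1 0 0 0.5 0; 1 0 0 1 0; 1 0 0 1.5 0; 1 0 0 2 0; 1 0 0 2 0; 1 0 0 2 0",
)

```text
time_s: 23.65
tool_pos: [0.5014, -0.0336, 0.119]
eef_rot: [-0.0, 0.757, 0.653, 0.0]
contact_force: [0.8, -0.1, 0.6]
grip_width: 0.002
gripper_force: 0.0
```

Call:
play_rows(
  targets="1 0 0 0.5 0; 1 0 0 1 0; 1 0 0 1 0; 1 0 0 1 0",
)

```text
time_s: 24.15
tool_pos: [0.5014, -0.0336, 0.118]
eef_rot: [-0.0, 0.757, 0.653, -0.0]
contact_force: [-0.3, -0.1, -0.1]
grip_width: 0.0
gripper_force: 0.0
```

Call:
play_rows(
  targets="1 0 0 0.5 0; 1 0 0 1 0; 1 0 0 1 0; 1 0 0 1 0",
)

```text
time_s: 24.65
tool_pos: [0.5014, -0.0336, 0.1171]
eef_rot: [0.0, 0.757, 0.653, 0.0]
contact_force: [-1.2, 0.2, 2.7]
grip_width: 0.0
gripper_force: 1.5
```

Call:
play_rows(
  targets="1 0 0 0.3 0; 1 0 0 0.6 0; 1 0 0 0.6 0; 1 0 0 0.6 0",
)

```text
time_s: 25.15
tool_pos: [0.5015, -0.0336, 0.1171]
eef_rot: [0.0, 0.757, 0.653, 0.0]
contact_force: [-2.8, -0.5, 10.4]
grip_width: -0.004
gripper_force: 5.0
```

Call:
play_rows(
  targets="1 0 0 0.3 0; 1 0 0 0.6 0; 1 0 0 0.6 0; 1 0 0 0.6 0; 1 0 0 0.6 0; 1 0 0 0.6 0; 1 0 0 0.6 0; 1 0 0 0.6 0; 1 0 0 0.6 0; 1 0 0 0.6 0; 1 0 0 0.6 0; 1 0 0 0.6 0",
)

```text
time_s: 26.65
tool_pos: [0.5015, -0.0335, 0.117]
eef_rot: [0.001, 0.758, 0.653, 0.0]
contact_force: [-4.3, -0.1, 16.2]
grip_width: 0.0
gripper_force: 8.3
```

Run:
```python
from h import *
s=robot.read_state();print(s['contact_force'],s['tool_pos'],s['dq'].round(4))
c=cap('wrist','w6')
cv2.imwrite('pics/both.png',cv2.resize(c['pixels'],None,fx=1.2,fy=1.2))
```

```text
[-4.29567576 -0.13453274 16.2020392 ] [ 0.50151916 -0.03354957  0.11700695] [ 0.0008  0.0027 -0.0018  0.0013 -0.0001 -0.0011 -0.0017]
```

View pics/both.png

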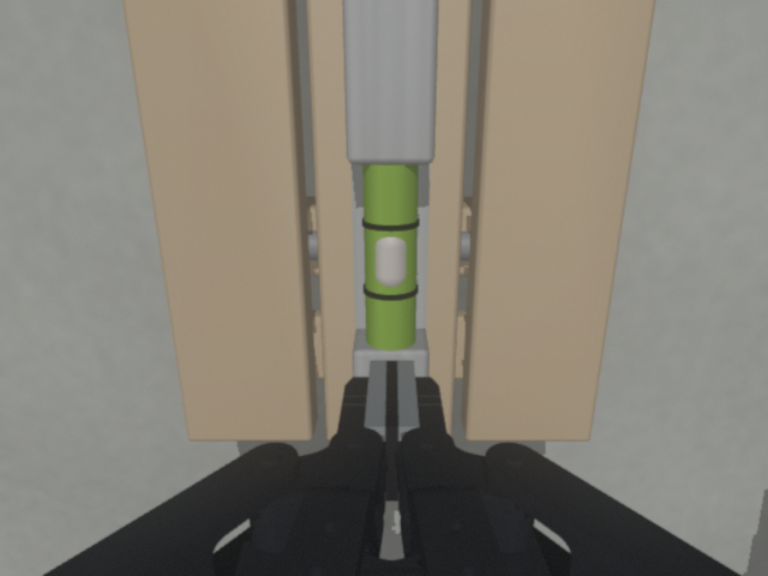

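The fingertips press the solid end near (392,370) with about 16 N. The bubble spans rows 237–286 and is centred between the rings at 225 and 293, so I hand in.

```bash
python3 -c "
from station import robot
print(robot.job_done())"
```

```text
the job is handed in; nothing more can be done
None
```

I handed in the job with the level lengthwise on the shelf, the bubble about 0.4 mm off centre at my last measurement, and the closed fingers pressing it down with about 16 N; the hand-in call did not say whether it passed.

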